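# Nest the empty parts pots

## Task

The repair is finished and the four open aluminium parts pots are empty: nest them for packing, each inside the next wider one, all upright and sitting fully on the floor of the pot around it. Leave the widest pot standing on its rubber mat, lower the others in rather than dropping them, and do not disturb the other things on the bench.

Things in the scene. Friction and masses are not known exactly. Their poses are not given: they have to be found in the camera images.
- mat: round black rubber mat, 110 mm across, 4 mm thick, fixed to the bench. Origin: centre of its underside, at bench height; z up. The other three pots start on the bench at shuffled places; the centres of any two pots start at least 100 mm apart. Each pot weighs roughly 0.1 kg.
- pot_a: widest and lowest plain aluminium pot: straight round cylinder, open at the top, no handle, standing upright; outside diameter 77 mm, inside diameter 71 mm, wall 3 mm, height 45 mm, floor 4 mm thick. Origin: centre of its underside; z points up through the mouth. It starts at the middle of the rubber mat and stays there.
- pot_b: second widest plain aluminium pot: straight round cylinder, open at the top, no handle, standing upright; outside diameter 61 mm, inside diameter 55 mm, wall 3 mm, height 66 mm, floor 4 mm thick. Origin: centre of its underside; z points up through the mouth. It goes into the widest pot, where it stands 25 mm above the rim around it.
- pot_c: third widest plain aluminium pot: straight round cylinder, open at the top, no handle, standing upright; outside diameter 47 mm, inside diameter 41 mm, wall 3 mm, height 87 mm, floor 4 mm thick. Origin: centre of its underside; z points up through the mouth. It goes into the second widest, where it stands 25 mm above the rim around it.
- pot_d: slimmest and tallest plain aluminium pot: straight round cylinder, open at the top, no handle, standing upright; outside diameter 34 mm, inside diameter 28 mm, wall 3 mm, height 108 mm, floor 4 mm thick. Origin: centre of its underside; z points up through the mouth. It goes into the third widest, where it stands 25 mm above the rim around it.
- closed_tin: bystander: closed dark steel tin with a plain brown band and a pale lid, 72 mm diameter, 75 mm high, upright. Origin: centre of its underside. Leave alone.
- screwdriver: bystander: screwdriver with a black handle, 190 mm long, lying on the bench, its own x axis along the shaft. Leave alone.
- meter: bystander: grey hand-held meter, 150 x 75 x 32 mm, lying face up, long side along its x. Origin: centre of its underside. Leave alone.
- chassis: bystander: opened radio chassis, 150 (x) x 200 (y) mm base, parts on it up to 80 mm high, fixed. Origin: centre of its underside.
Mind the look-alikes: they are no part of the job. What is shaped like the pot_b but blue is not meant.

How it is judged:
At the end, for the whole second after the job is handed in: Second widest in widest, third in second, slimmest in third: axes within 9, 8 and 7.5 mm, each underside 2 to 6.5 mm above that of the pot around it (seated: 4). All four upright within 0.1 rad, slower than 0.02 m/s, the widest on the mat within 30 mm of its centre (horizontal distance between pot_b and pot_a below 0.009 m and z of pot_b in the frame of pot_a between 0.002 and 0.0065 m and horizontal distance between pot_c and pot_b below 0.008 m and z of pot_c in the frame of pot_b between 0.002 and 0.0065 m and horizontal distance between pot_d and pot_c below 0.0075 m and z of pot_d in the frame of pot_c between 0.002 and 0.0065 m and angle between each of pot_a, pot_b, pot_c, pot_d's own z axis and vertical below 0.1 rad and linear speed of each of pot_a, pot_b, pot_c, pot_d below 0.02 m/s and horizontal distance between pot_a and mat below 0.03 m and z of pot_a in the frame of mat between 0.002 and 0.007 m); the robot touches nothing.
It fails at once if the closed tin, the screwdriver or the meter is pushed more than 25 mm (distance of any of closed_tin, screwdriver, meter from where it was at the start of the episode above 0.025 m).
It fails at once if one of the three narrower pots falls, out of the fingers, faster than 0.7 m/s (a drop of about 25 mm) ((linear speed of pot_b above 0.7 m/s and contact force between pot_b and the fingers below 0.1 N) or (linear speed of pot_c above 0.7 m/s and contact force between pot_c and the fingers below 0.1 N) or (linear speed of pot_d above 0.7 m/s and contact force between pot_d and the fingers below 0.1 N)).
It also fails if it takes over 72 s, if anything falls off the work surface, if the arm or the gripper's body presses on something with over 40 N, if the wrist force passes 120 N, or if a joint passes its speed limit or range.

## Robot

A 6-joint arm with a two-finger parallel gripper is mounted at the origin on the work surface. World frame = base frame: x ahead of the robot, y to its left, z up, the work surface at z = 0. Lengths are in m, angles in rad, forces in N, time in s.
With the tool pointing down it reaches from about 0.35 to 0.975 m from the base axis. Payload 4.9 kg.
Tool frame: the origin (TCP) lies midway between the tips of the shut fingers; the grasp point (between the pads) lies 19 mm behind it; x points along the fingers, z is the direction in which the jaws open and shut, and the axes are right-handed (so a half turn about x gives the same grasp; the last joint's range is limited). The gripper opens to 85 mm and grips with 20 to 120 N. Pads are 22 mm wide; open, the fingers measure 114 mm over their backs; the gripper's body (76 mm by 85 mm) begins 54 mm behind the grasp point. The pads swing forward as they close: fully open they stand 13 mm farther back than shut.
Start: joints at [-1.405, 0.053, 1.613, -0, 1.476, -0.119], TCP at [0.176, -0.6, 0.231] pointing down, gripper open.
Joint ranges: [-3.01, 3.01], [-1.01, 2.22], [0.06, 2.58], [-1.02, 4.17], [0.09, 2.62], [-3.14, 3.14]. Speed limits (rad/s): [2.57, 2.57, 3.14, 3.14, 3.14, 3.14].

## Interface

Orientations are given as a unit quaternion [w, x, y, z].
In Python, from plant import state, cams, workorder, nets gives the robot as it stands.
- The arm moves only by the tool play_rows, never from a script. Its argument "motion" is a list of rows, each a list of 3 entries, a list of its own where there are three numbers: the closure, from -1 (fully open) to 1 (shut), then the shift along the world's x, y, z in m, then the turn about the world's z in rad. A call has 1 to 5 rows; each row is the pose to reach, as a shift and turn from the pose commanded when the call began; what a row does not reach only later rows make up. A row lasts 1/10 s, in which the tool goes at most 50 mm and 8.59 degrees, less where a joint would pass 70% of its speed; a pose out of reach is approached as far as the arm can. A call with a gripper value outside its range is refused whole. The fingers move at their own pace and stop on an object; the grip force is fixed at half the most. Time passes only in rows, so rows that repeat a pose let the fingers close. It gives the time, the measured TCP pose, the force and the opening at its end, in the units of the state.
- state(): the state, without advancing time (a new reading comes with each control period).
- cams.grab_frame(name): name is "scene" or "top" or "wrist"; returns (picture, depth): 384x512x3 uint8, red, green, blue; 384x512 float32, m along the optical axis (not along the pixel's ray), 0 where there is no reading.
- cams.camera_info(name): a dict with "K" (3x3 intrinsics, pixels), "rvec" (rotation vector, rad) and "tvec" (3), from world to camera coordinates, as OpenCV has them. Camera axes: x right, y down, z forward; pixel columns grow to the right and rows downward; lengths in m; the calibration is good to about 2 mm. A picture is of the moment at which its call begins: read the wrist's pose just before it. camera_info takes no time and is no camera call; for the wrist camera it gives the pose at the moment of the call.
- workorder.job_done(): hands the job in, once; it reports no verdict.
Trained networks look in the newest picture that a camera, given by its name, has taken for a name from the list of things; names that differ only in an ending like _2 or _b are one class to them, and where a whole thing is asked for, a point or a joint stands for the part that bears it (a point fixed in the world has none). Each returns a list of dicts, best first, with "score" (0 to 1); they miss things now and then, are a little off and sometimes report something else, mostly with a low value. They report only what shows in the picture. A call takes as long as a camera call. They do not tell look-alikes from the thing itself.
- nets.recognise(camera, target): "at" ([x, y, z] in m, in world coordinates, good to about 4 mm: the middle of the surface that is visible of it).
- nets.landmark_of(camera, target): "at" ([x, y, z] in m, in world coordinates, good to about 4 mm: a listed point, or the origin of a listed thing).
The state is a dict: "time": time; "joint_pos": joint angles; "joint_vel": joint speeds; "joint_efforts": joint torques, N m; "tool_pos": TCP position; "tool_rot": TCP orientation; "contact_force": force on the tool from outside, world axes, zero at the start; "ft_torque": the same for the moment, N m; "gripper_width": opening from 0.0 (shut) to 1.0 (fully open).
Only numpy, scipy, OpenCV 4.12 (cv2) and the standard library are available. Lean on these libraries where they do the work, as an engineer would, in place of code of your own. Each camera call takes 0.05 s, during which the arm holds its last target.

## Working session

There is one attempt and no reset: what is moved stays moved. The work goes in short steps, Python scripts to look and compute and a tool call to move; the robot and the scene stay as the last step left them, time stands still between calls to the robot, and variables do not carry over. Pictures are saved under pics/ and viewed, and the job is handed in when it is done.

Besides the shell and the picture viewer there is one more tool, called after "Request:" by a JSON object that holds its "method" and its "body", one argument or row to a line. play_rows: Moves the arm, as the interface text tells. Its arguments: {"type":"object","properties":{"motion":{"type":"array","items":{"type":"array"}}},"required":["motion"]}

```bash
ls; mkdir -p pics; python3 - <<'E'
from plant import state,cams,workorder,nets
import cv2
print(state())
for n in ["top","scene"]:
    p,d=cams.grab_frame(n); cv2.imwrite(f"pics/{n}0.png",p[:,:,::-1])
    print(n,cams.camera_info(n))
    for t in ["mat","pot_a","pot_b","pot_c","pot_d","closed_tin","screwdriver","meter","chassis"]:
        print(n,t,[(round(r['score'],2),[round(float(v),3) for v in r['at']]) for r in nets.landmark_of(n,t)][:5])
print(state()['time'])
E
```

```text
pics
{'time': 0.0, 'joint_pos': array([-1.40499353e+00,  5.33829898e-02,  1.61434896e+00,  6.89271921e-06,
        1.47598119e+00, -1.18991886e-01]), 'joint_vel': array([ 0.00052822, -0.00016877,  0.00196396, -0.00028502, -0.00084363,
       -0.00232053]), 'joint_efforts': array([-9.43952473e-04, -3.93683982e+01, -3.70180714e+01, -1.64454414e-04,
        6.89217442e-03, -1.57369209e-05]), 'tool_pos': array([ 0.17550075, -0.59918533,  0.23001399]), 'tool_rot': array([ 0.56535644,  0.42450028,  0.56643786, -0.42346164]), 'contact_force': array([ 0.00601026,  0.21113649, -0.34560549]), 'ft_torque': array([ 0.00121056,  0.00735402, -0.04011903]), 'gripper_width': 0.9994723072014305}
top {'K': array([[433.4925409 ,   0.        , 257.28425507],
       [  0.        , 433.4925409 , 187.3188949 ],
       [  0.        ,   0.        ,   1.        ]]), 'rvec': array([ 2.17720595, -2.14496208,  0.14449091]), 'tvec': array([0.05517052, 0.55058428, 1.25844524])}
top mat [(0.86, [0.484, -0.32, 0.001]), (0.17, [0.604, -0.139, -0.004])]
top pot_a [(0.93, [0.529, 0.065, -0.005]), (0.81, [0.482, -0.312,
[... 1356 characters left out ...]
 -0.14, 0.001]), (0.81, [0.556, 0.18, 0.001]), (0.8, [0.483, -0.314, 0.003])]
scene pot_c [(0.97, [0.434, -0.131, 0.001]), (0.91, [0.53, 0.068, -0.003]), (0.86, [0.606, -0.14, 0.001]), (0.81, [0.556, 0.18, 0.001]), (0.8, [0.483, -0.314, 0.003])]
scene pot_d [(0.97, [0.434, -0.131, 0.001]), (0.91, [0.53, 0.068, -0.003]), (0.86, [0.606, -0.14, 0.001]), (0.81, [0.556, 0.18, 0.001]), (0.8, [0.483, -0.314, 0.003])]
scene closed_tin [(0.97, [0.734, 0.024, 0.002]), (0.36, [0.479, -0.313, 0.006])]
scene screwdriver [(0.73, [0.734, 0.025, 0.001]), (0.64, [0.71, 0.268, 0.002])]
scene meter [(0.61, [0.342, 0.437, 0.002]), (0.59, [0.736, 0.022, -0.001])]
scene chassis [(0.57, [0.512, 0.425, 0.002])]
1.0
```

View pics/top0.png

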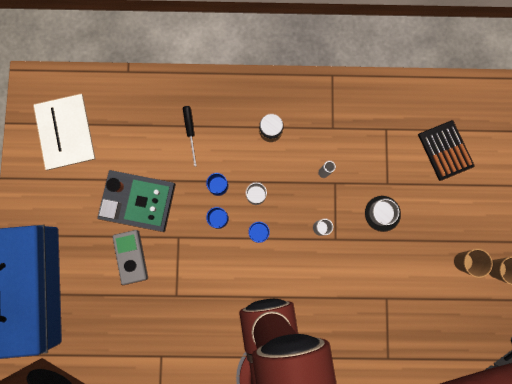

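View pics/scene0.png

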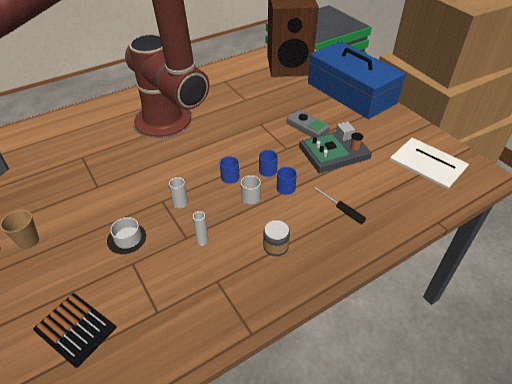

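```bash
cat > h.py <<'E'
import numpy as np,cv2
from plant import state,cams,workorder,nets
from scipy.spatial.transform import Rotation as R
def cloud(n,info=None,grab=None):
    i=info or cams.camera_info(n); p,d=grab or cams.grab_frame(n)
    K=i['K'];Rm=cv2.Rodrigues(i['rvec'])[0];t=i['tvec']
    v,u=np.mgrid[:d.shape[0],:d.shape[1]]
    c=np.stack([(u-K[0,2])/K[0,0]*d,(v-K[1,2])/K[1,1]*d,d],-1)
    w=(c-t)@Rm; w[d<=0]=np.nan
    return p,d,w,i
def tool():
    s=state();q=s['tool_rot'];return s,R.from_quat([q[1],q[2],q[3],q[0]]).as_matrix()
def proj(P,i):
    return cv2.projectPoints(np.asarray(P,float).reshape(-1,1,3),i['rvec'],i['tvec'],i['K'],None)[0][:,0]
E
python3 - <<'E'
from h import *
from scipy.optimize import least_squares
s,T=tool();print(T.round(3))
C={'a':(.482,-.315,.049,.0385),'b':(.53,.066,.066,.0305),'c':(.434,-.131,.087,.0235),'d':(.606,-.14,.108,.017)}
for n in ['top','scene']:
    p,d,w,i=cloud(n)
    big=cv2.resize(p,None,fx=6,fy=6,interpolation=cv2.INTER_CUBIC)
    tiles=[]
    for k,(x,y,z,r) in C.items():
        m=(np.hypot(w[...,0]-x,w[...,1]-y)<.06)&(np.abs(w[...,2]-z)<.004)
        q=w[m]
        f=least_squares(lambda a:np.hypot(q[:,0]-a[0],q[:,1]-a[1])-(r-.0015),[x,y],loss='soft_l1',f_scale=.001)
        print(n,k,m.sum(),f.x.round(4),q[:,2].max().round(4))
        c=proj([x,y,z],i)[0]*6; u,v=c.astype(int)
        a=np.linspace(0,6.28,60)
        for rr in (r,r-.003):
            pts=proj(np.c_[f.x[0]+rr*np.cos(a),f.x[1]+rr*np.sin(a),a*0+z],i)
            for (pu,pv) in pts: cv2.circle(big,(int(pu*6+2.5),int(pv*6+2.5)),1,(255,0,0),-1)
        tiles.append(big[v-150:v+150,u-190:u+190])
    cv2.imwrite(f'pics/crop_{n}.png',np.vstack([np.hstack(tiles[:2]),np.hstack(tiles[2:])])[:,:,::-1])
E
```

```text
[[ 0.     0.96   0.281]
 [-0.     0.281 -0.96 ]
 [-1.     0.     0.   ]]
top a 84 [ 0.4816 -0.3146] 0.0528
top b 60 [0.5307 0.0671] 0.0699
top c 49 [ 0.4341 -0.1286] 0.0907
top d 38 [ 0.603  -0.1396] 0.1119
scene a 80 [ 0.486  -0.3184] 0.0503
scene b 43 [0.536  0.0635] 0.0661
scene c 39 [ 0.4383 -0.1326] 0.0873
scene d 26 [ 0.6075 -0.143 ] 0.1088
```

View pics/crop_top.png

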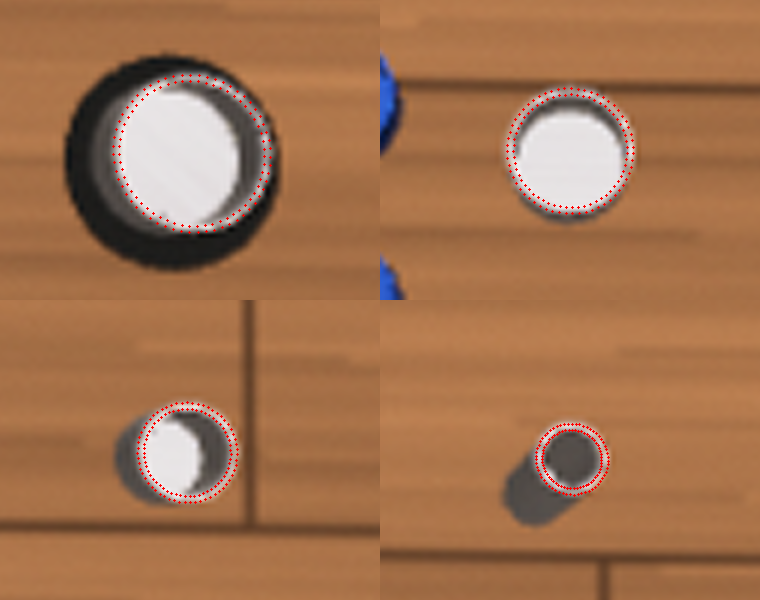

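View pics/crop_scene.png

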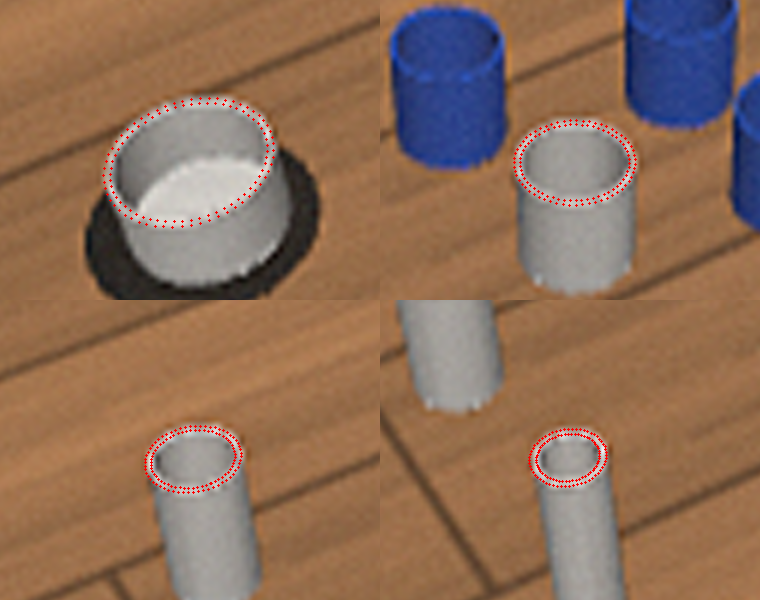

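Candidates for pot_b in top view: bare aluminium pot at (257,193). Blue look‑alikes sit at (217,184), (217,218) and (259,232). The crops confirm the aluminium ones: a (382,212), b (257,193), c (323,227), d (329,167). Now moving above pot_b.

Request:
{"method": "play_rows", "body": {
  "motion": [
    [-1,[0.02,0.035,0],0],
    [-1,[0.043,0.08,0],0],
    [-1,[0.065,0.12,0],0],
    [-1,[0.087,0.16,0],0],
    [-1,[0.11,0.2,0],0]
  ]
}}

```text
time: 1.6
tool_pos: [0.2861, -0.3982, 0.2314]
tool_rot: [0.566, 0.424, 0.566, -0.424]
contact_force: [1.1, 0.8, 0.1]
gripper_width: 1.001
```

Request:
{"method": "play_rows", "body": {
  "motion": [
    [-1,[0.022,0.04,0],0],
    [-1,[0.043,0.08,0],0],
    [-1,[0.065,0.12,0],0],
    [-1,[0.087,0.16,0],0],
    [-1,[0.11,0.2,0],0]
  ]
}}

```text
time: 2.1
tool_pos: [0.3961, -0.1982, 0.2317]
tool_rot: [0.566, 0.424, 0.565, -0.424]
contact_force: [1.2, -0.2, -0.9]
gripper_width: 0.999
```

Request:
{"method": "play_rows", "body": {
  "motion": [
    [-1,[0.022,0.04,0],0],
    [-1,[0.043,0.08,0],0],
    [-1,[0.065,0.12,0],0],
    [-1,[0.087,0.16,0],0],
    [-1,[0.11,0.2,0],0]
  ]
}}

```text
time: 2.6
tool_pos: [0.5063, 0.0021, 0.2317]
tool_rot: [0.566, 0.424, 0.566, -0.424]
contact_force: [0.5, -0.0, 1.7]
gripper_width: 0.999
```

Request:
{"method": "play_rows", "body": {
  "motion": [
    [-1,[0.013,0.032,-0.01],0],
    [-1,[0.027,0.063,-0.03],0],
    [-1,[0.027,0.063,-0.03],0]
  ]
}}

```text
time: 2.9
tool_pos: [0.5317, 0.0663, 0.1982]
tool_rot: [0.565, 0.422, 0.568, -0.423]
contact_force: [-1.2, -0.2, -1.0]
gripper_width: 1.002
```

```bash
python3 - <<'E'
from h import *
from scipy.optimize import least_squares
s,T=tool();print(s['tool_pos'])
p,d,w,i=cloud('wrist')
cv2.imwrite('pics/w0.png',p[:,:,::-1])
m=(np.hypot(w[...,0]-.533,w[...,1]-.066)<.055)&(abs(w[...,2]-.066)<.006)
q=w[m];print(len(q),i['tvec'])
f=least_squares(lambda a:np.hypot(q[:,0]-a[0],q[:,1]-a[1])-.029,[.53,.066],loss='soft_l1',f_scale=.001);print(f.x,np.median(q[:,2]))
# finger pts
g=w[(w[...,2]>.15)];print(len(g), g.min(0) if len(g) else'')
E
```

```text
[0.53174785 0.06633585 0.19821381]
779 [-0.08821901  0.47628396  0.50219469]
[0.5334176  0.06606183] 0.06641071792506913
37089 [ 0.5020726  -0.0069596   0.21134064]
```

View pics/w0.png

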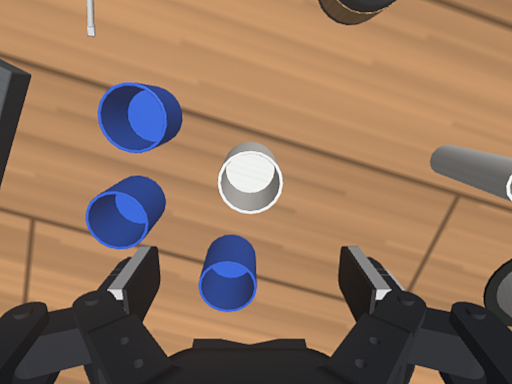

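Request:
{"method": "play_rows", "body": {
  "motion": [
    [-1,[0.001,0,-0.04],0],
    [-1,[0.001,0,-0.08],0],
    [-1,[0.001,0,-0.12],0],
    [-1,[0.001,0,-0.15],0],
    [-1,[0.001,0,-0.16],0]
  ]
}}

```text
time: 3.45
tool_pos: [0.5311, 0.0622, 0.0383]
tool_rot: [0.564, 0.423, 0.567, -0.426]
contact_force: [-0.7, 0.8, -0.4]
gripper_width: 1.002
```

Request:
{"method": "play_rows", "body": {
  "motion": [
    [0.3,[0,0,0],0],
    [0.6,[0,0,0],0],
    [1,[0,0,0],0],
    [1,[0,0,0],0],
    [1,[0,0,0],0]
  ]
}}

```text
time: 3.95
tool_pos: [0.5358, 0.063, 0.0439]
tool_rot: [0.567, 0.425, 0.564, -0.423]
contact_force: [-0.3, -1.1, 6.0]
gripper_width: 0.697
```

Request:
{"method": "play_rows", "body": {
  "motion": [
    [1,[0,0,0],0],
    [1,[0,0,0],0],
    [1,[0,0,0],0],
    [1,[0,0,0],0]
  ]
}}

```text
time: 4.35
tool_pos: [0.5358, 0.063, 0.0439]
tool_rot: [0.567, 0.425, 0.564, -0.423]
contact_force: [-0.3, -1.4, 7.5]
gripper_width: 0.698
```

Request:
{"method": "play_rows", "body": {
  "motion": [
    [1,[0,0,0.01],0],
    [1,[0,0,0.03],0],
    [1,[0,0,0.06],0],
    [1,[0,0,0.1],0],
    [1,[0,0,0.14],0]
  ]
}}

```text
time: 4.85
tool_pos: [0.5325, 0.0633, 0.1822]
tool_rot: [0.565, 0.424, 0.567, -0.424]
contact_force: [0.5, 0.2, -2.1]
gripper_width: 0.699
```

Request:
{"method": "play_rows", "body": {
  "motion": [
    [1,[0,0,0],0],
    [1,[0,0,0],0]
  ]
}}

```text
time: 5.05
tool_pos: [0.534, 0.0633, 0.1827]
tool_rot: [0.567, 0.424, 0.565, -0.423]
contact_force: [0.8, 0.6, -1.8]
gripper_width: 0.7
```

```bash
python3 - <<'E'
from h import *
s,T=tool();print(s['tool_pos'])
for n in ['wrist','scene']:
    p,d=cams.grab_frame(n); cv2.imwrite(f'pics/{n}1.png',p[:,:,::-1])
    if n=='scene': cv2.imwrite('pics/s1c.png',cv2.resize(p[60:240,120:360],None,fx=3,fy=3,interpolation=2)[:,:,::-1])
E
```

```text
[0.53399186 0.06327304 0.18271593]
```

View pics/wrist1.png

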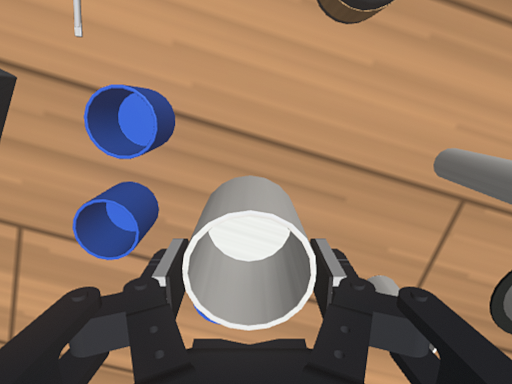

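View pics/s1c.png

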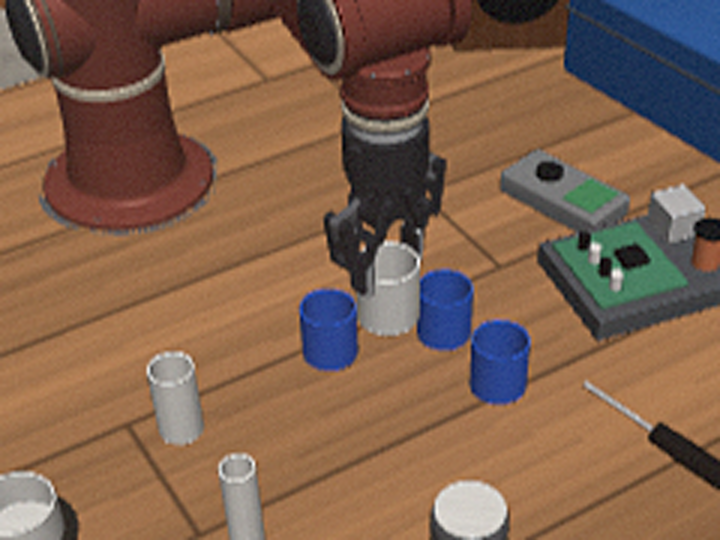

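Request:
{"method": "play_rows", "body": {
  "motion": [
    [1,[-0.002,-0.015,0],0],
    [1,[-0.006,-0.045,0],0],
    [1,[-0.011,-0.085,0],0],
    [1,[-0.016,-0.125,0],0],
    [1,[-0.022,-0.17,0],0]
  ]
}}

```text
time: 5.65
tool_pos: [0.51, -0.1083, 0.1795]
tool_rot: [0.565, 0.423, 0.567, -0.424]
contact_force: [-0.0, -0.7, -0.8]
gripper_width: 0.695
```

Request:
{"method": "play_rows", "body": {
  "motion": [
    [1,[-0.006,-0.045,0],0],
    [1,[-0.012,-0.09,0],0],
    [1,[-0.018,-0.135,0],0],
    [1,[-0.025,-0.18,0],0],
    [1,[-0.028,-0.2,0],0]
  ]
}}

```text
time: 6.15
tool_pos: [0.4812, -0.3104, 0.1794]
tool_rot: [0.564, 0.425, 0.566, -0.425]
contact_force: [0.9, 0.9, -0.4]
gripper_width: 0.698
```

Request:
{"method": "play_rows", "body": {
  "motion": [
    [1,[0,-0.01,0],0],
    [1,[0,-0.01,0],0],
    [1,[0,-0.01,0],0]
  ]
}}

```text
time: 6.45
tool_pos: [0.4833, -0.3159, 0.1804]
tool_rot: [0.565, 0.424, 0.567, -0.424]
contact_force: [-0.5, 0.1, -2.7]
gripper_width: 0.698
```

```bash
cat >> h.py <<'E'
from scipy.optimize import least_squares
def rim(p,w,x,y,z,r,dz=.006,dr=.005):
    "fit rim ring of mean radius r-1.5mm near given xyz"
    hsv=cv2.cvtColor(p,cv2.COLOR_RGB2HSV)
    rho=np.hypot(w[...,0]-x,w[...,1]-y)
    m=(abs(rho-r+.0015)<.0015+dr)&(abs(w[...,2]-z)<dz)&(hsv[...,2]>120)&(hsv[...,1]<60)
    q=w[m]
    # keep only the top layer at each bearing
    a=np.arctan2(q[:,1]-y,q[:,0]-x);b=((a+np.pi)/(2*np.pi)*36).astype(int)
    keep=np.zeros(len(q),bool)
    for k in range(37):
        j=b==k
        if j.any(): keep|=j&(q[:,2]>np.percentile(q[j,2],90)-.0015)
    q=q[keep]
    f=least_squares(lambda c:np.hypot(q[:,0]-c[0],q[:,1]-c[1])-(r-.0015),[x,y],loss='soft_l1',f_scale=.0007)
    A=np.c_[q[:,:2]-f.x,np.ones(len(q))];pl=np.linalg.lstsq(A,q[:,2],rcond=None)[0]
    return f.x.round(4),pl[2].round(4),pl[:2].round(3),len(q),len(set(b)),np.std(f.fun).round(5)
E
python3 - <<'E'
from h import *
s,T=tool();t=s['tool_pos'];print(t)
p,d,w,i=cloud('wrist'); cv2.imwrite('pics/w2.png',p[:,:,::-1])
hsv=cv2.cvtColor(p,cv2.COLOR_RGB2HSV)
m=(hsv[...,2]>120)&(hsv[...,1]<50)&(np.hypot(w[...,0]-t[0],w[...,1]-t[1])<.045)&(w[...,2]>.15)
q=w[m];print('held top z',np.percentile(q[:,2],[50,90,99]))
zt=np.percentile(q[:,2],95)
print('held',rim(p,w,t[0],t[1],zt,.0305,dz=.012,dr=.01))
print('a',rim(p,w,.4838,-.3165,.049,.0385,dr=.006))
p,d,w,i=cloud('scene')
print('held s',rim(p,w,t[0]+.002,t[1]-.002,zt,.0305,dz=.012,dr=.008))
print('a s',rim(p,w,.486,-.3184,.049,.0385))
p,d,w,i=cloud('top')
print('a t',rim(p,w,.4816,-.3146,.049,.0385))
E
```

```text
[ 0.48331567 -0.31586375  0.1803884 ]
held top z [0.19187975 0.20381431 0.22371955]
held (array([ 0.4833, -0.3166]), np.float64(0.2044), array([0.025, 0.004]), 2165, 36, np.float64(0.00191))
a (array([ 0.4831, -0.3168]), np.float64(0.0499), array([-0.   ,  0.002]), 385, 21, np.float64(0.00083))
held s (array([ 0.4857, -0.3167]), np.float64(0.2037), array([ 0.021, -0.003]), 43, 28, np.float64(0.00257))
a s (array([ 0.4861, -0.3183]), np.float64(0.0473), array([-0.006, -0.009]), 58, 35, np.float64(0.00129))
a t (array([ 0.4815, -0.3154]), np.float64(0.0482), array([-0.005,  0.058]), 25, 20, np.float64(0.00104))
```

View pics/w2.png

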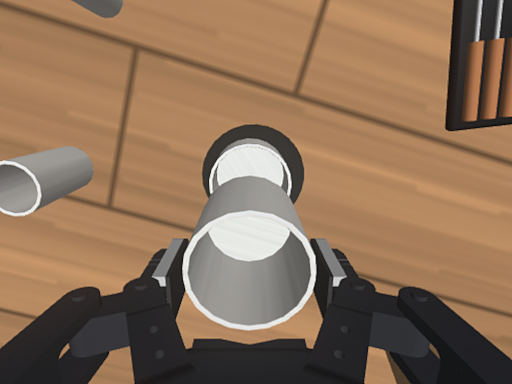

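Request:
{"method": "play_rows", "body": {
  "motion": [
    [1,[0,-0.001,-0.02],0],
    [1,[0,-0.001,-0.045],0],
    [1,[0,-0.001,-0.065],0],
    [1,[0,-0.001,-0.075],0],
    [1,[0,-0.001,-0.075],0]
  ]
}}

```text
time: 7.1
tool_pos: [0.4829, -0.3163, 0.1046]
tool_rot: [0.565, 0.424, 0.567, -0.424]
contact_force: [0.5, -0.1, -0.5]
gripper_width: 0.698
```

```bash
python3 - <<'E'
from h import *
s,T=tool();t=s['tool_pos'];print(t)
p,d,w,i=cloud('wrist')
zt=t[2]+.024
print('held',rim(p,w,t[0],t[1],zt,.0305,dz=.008,dr=.006))
print('a',rim(p,w,.4838,-.3165,.049,.0385,dr=.006))
E
```

```text
[ 0.48287426 -0.31631939  0.10456113]
held (array([ 0.4829, -0.3171]), np.float64(0.1277), array([0.002, 0.009]), 2198, 36, np.float64(0.00143))
a (array([ 0.4831, -0.3171]), np.float64(0.0499), array([-0.001,  0.001]), 715, 21, np.float64(0.00083))
```

Request:
{"method": "play_rows", "body": {
  "motion": [
    [1,[0,0,-0.015],0],
    [1,[0,0,-0.03],0],
    [1,[0,0,-0.042],0],
    [1,[0,0,-0.048],0],
    [1,[0,0,-0.05],0]
  ]
}}

```text
time: 7.65
tool_pos: [0.4828, -0.3172, 0.0547]
tool_rot: [0.565, 0.424, 0.567, -0.424]
contact_force: [0.2, -0.3, -0.7]
gripper_width: 0.695
```

Request:
{"method": "play_rows", "body": {
  "motion": [
    [1,[0,0,-0.002],0],
    [1,[0,0,-0.004],0],
    [1,[0,0,-0.005],0]
  ]
}}

```text
time: 7.95
tool_pos: [0.4838, -0.3181, 0.0519]
tool_rot: [0.566, 0.424, 0.566, -0.424]
contact_force: [-1.9, 1.0, 4.8]
gripper_width: 0.696
```

Request:
{"method": "play_rows", "body": {
  "motion": [
    [0.2,[0,0,0],0],
    [-0.5,[0,0,0],0],
    [-1,[0,0,0],0],
    [-1,[0,0,0],0],
    [-1,[0,0,0],0]
  ]
}}

```text
time: 8.45
tool_pos: [0.4837, -0.3178, 0.0514]
tool_rot: [0.566, 0.424, 0.566, -0.424]
contact_force: [-0.3, -0.1, 0.3]
gripper_width: 0.996
```

Request:
{"method": "play_rows", "body": {
  "motion": [
    [-1,[0,0,0.01],0],
    [-1,[0,0,0.04],0],
    [-1,[0,0,0.08],0],
    [-1,[0,0,0.12],0],
    [-1,[0,0,0.15],0]
  ]
}}

```text
time: 8.95
tool_pos: [0.4843, -0.3184, 0.2054]
tool_rot: [0.567, 0.424, 0.564, -0.424]
contact_force: [-0.1, -1.4, 0.4]
gripper_width: 0.999
```

```bash
python3 - <<'E'
from h import *
s,T=tool();t=s['tool_pos'];print(t)
p,d,w,i=cloud('wrist');cv2.imwrite('pics/w3.png',p[:,:,::-1])
print('b',rim(p,w,.483,-.317,.074,.0305,dr=.006))
print('a',rim(p,w,.4838,-.3165,.049,.0385,dr=.004))
E
```

```text
[ 0.48428199 -0.31836498  0.20536035]
b (array([ 0.4835, -0.3185]), np.float64(0.0748), array([0.   , 0.004]), 514, 36, np.float64(0.00083))
a (array([ 0.4832, -0.3169]), np.float64(0.0499), array([0.001, 0.003]), 389, 28, np.float64(0.0008))
```

View pics/w3.png

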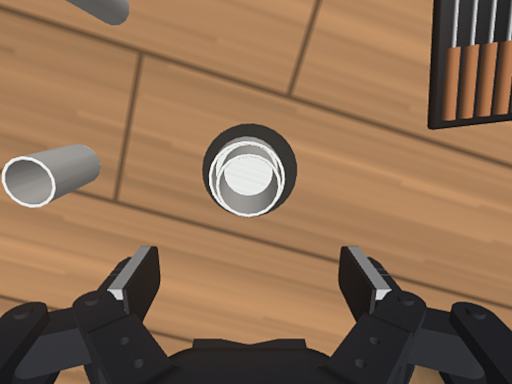

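Request:
{"method": "play_rows", "body": {
  "motion": [
    [-1,[-0.008,0.035,0],0],
    [-1,[-0.02,0.08,0],0],
    [-1,[-0.032,0.125,0],0],
    [-1,[-0.044,0.17,0],0],
    [-1,[-0.048,0.187,0],0]
  ]
}}

```text
time: 9.5
tool_pos: [0.4346, -0.128, 0.2016]
tool_rot: [0.567, 0.424, 0.566, -0.423]
contact_force: [0.6, -0.5, -0.3]
gripper_width: 1.002
```

Request:
{"method": "play_rows", "body": {
  "motion": [
    [-1,[0,0,0],0],
    [-1,[0,0,0],0]
  ]
}}

```text
time: 9.7
tool_pos: [0.436, -0.1313, 0.2019]
tool_rot: [0.567, 0.424, 0.565, -0.424]
contact_force: [0.2, 0.1, 0.1]
gripper_width: 1.006
```

```bash
python3 - <<'E'
from h import *
s,T=tool();t=s['tool_pos'];print(t)
p,d,w,i=cloud('wrist');cv2.imwrite('pics/w4.png',p[:,:,::-1])
print('c',rim(p,w,.436,-.131,.087,.0235,dr=.008))
E
```

```text
[ 0.43602185 -0.13132397  0.20190001]
c (array([ 0.4358, -0.1305]), np.float64(0.0879), array([ 0.008, -0.   ]), 424, 36, np.float64(0.00082))
```

Aligned over pot_c. Going down 0.140.

Request:
{"method": "play_rows", "body": {
  "motion": [
    [-1,[0,0.001,-0.04],0],
    [-1,[0,0.001,-0.08],0],
    [-1,[0,0.001,-0.12],0],
    [-1,[0,0.001,-0.135],0],
    [-1,[0,0.001,-0.14],0]
  ]
}}

```text
time: 10.25
tool_pos: [0.434, -0.1303, 0.0585]
tool_rot: [0.564, 0.424, 0.567, -0.425]
contact_force: [-0.0, 0.4, 0.8]
gripper_width: 1.001
```

Request:
{"method": "play_rows", "body": {
  "motion": [
    [0,[0,0,0],0],
    [0.5,[0,0,0],0],
    [1,[0,0,0],0],
    [1,[0,0,0],0],
    [1,[0,0,0],0]
  ]
}}

```text
time: 10.75
tool_pos: [0.4373, -0.1306, 0.0635]
tool_rot: [0.567, 0.424, 0.564, -0.424]
contact_force: [-0.4, 0.7, 5.8]
gripper_width: 0.525
```

Request:
{"method": "play_rows", "body": {
  "motion": [
    [1,[0,0,0],0],
    [1,[0,0,0],0],
    [1,[0,0,0],0],
    [1,[0,0,0],0]
  ]
}}

```text
time: 11.15
tool_pos: [0.4373, -0.1306, 0.0635]
tool_rot: [0.567, 0.424, 0.564, -0.424]
contact_force: [0.3, 0.2, 6.1]
gripper_width: 0.53
```

Request:
{"method": "play_rows", "body": {
  "motion": [
    [1,[0,0,0.01],0],
    [1,[0,0,0.03],0],
    [1,[0,0,0.06],0],
    [1,[0,0,0.1],0],
    [1,[0,0,0.12],0]
  ]
}}

```text
time: 11.65
tool_pos: [0.4366, -0.1303, 0.1852]
tool_rot: [0.568, 0.424, 0.564, -0.424]
contact_force: [0.3, -0.1, -1.2]
gripper_width: 0.531
```

Request:
{"method": "play_rows", "body": {
  "motion": [
    [1,[0.008,-0.035,0],0],
    [1,[0.02,-0.08,0],0],
    [1,[0.032,-0.125,0],0],
    [1,[0.043,-0.17,0],0],
    [1,[0.048,-0.187,0],0]
  ]
}}

```text
time: 12.15
tool_pos: [0.4836, -0.3202, 0.1815]
tool_rot: [0.566, 0.424, 0.565, -0.425]
contact_force: [-0.1, 1.3, -1.4]
gripper_width: 0.525
```

Request:
{"method": "play_rows", "body": {
  "motion": [
    [1,[0,0,0],0],
    [1,[0,0,0],0]
  ]
}}

```text
time: 12.35
tool_pos: [0.4832, -0.3163, 0.181]
tool_rot: [0.565, 0.424, 0.566, -0.424]
contact_force: [0.7, 0.5, -0.4]
gripper_width: 0.528
```

```bash
python3 - <<'E'
from h import *
s,T=tool();t=s['tool_pos'];print(t)
p,d,w,i=cloud('wrist');cv2.imwrite('pics/w5.png',p[:,:,::-1])
for zo in (.020,.024): print('held',rim(p,w,t[0],t[1],t[2]+zo,.0235,dz=.007,dr=.006))
print('b',rim(p,w,.4835,-.3185,.0745,.0305,dr=.004,dz=.004))
E
```

```text
[ 0.48315737 -0.31633429  0.18101895]
held (array([ 0.4826, -0.3173]), np.float64(0.2054), array([-0.001,  0.012]), 1808, 36, np.float64(0.00143))
held (array([ 0.4826, -0.3173]), np.float64(0.2055), array([0.003, 0.017]), 1713, 36, np.float64(0.00149))
b (array([ 0.4832, -0.3185]), np.float64(0.0749), array([0.005, 0.003]), 361, 23, np.float64(0.00081))
```

View pics/w5.png

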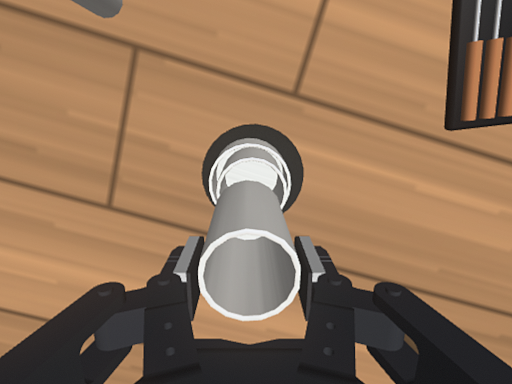

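Request:
{"method": "play_rows", "body": {
  "motion": [
    [1,[0.001,-0.001,-0.015],0],
    [1,[0.001,-0.001,-0.03],0],
    [1,[0.001,-0.001,-0.035],0],
    [1,[0.001,-0.001,-0.035],0]
  ]
}}

```text
time: 12.8
tool_pos: [0.4835, -0.3164, 0.1438]
tool_rot: [0.565, 0.424, 0.568, -0.424]
contact_force: [-0.9, -0.2, -0.9]
gripper_width: 0.53
```

```bash
python3 - <<'E'
from h import *
s,T=tool();t=s['tool_pos'];print(t)
p,d,w,i=cloud('wrist');cv2.imwrite('pics/w6.png',p[:,:,::-1])
print('held',rim(p,w,t[0],t[1],t[2]+.024,.0235,dz=.007,dr=.006))
print('b',rim(p,w,.4835,-.3185,.0745,.0305,dr=.004,dz=.004))
p,d,w,i=cloud('scene')
cv2.imwrite('pics/s6.png',cv2.resize(p[150:270,50:210],None,fx=5,fy=5,interpolation=2)[:,:,::-1])
E
```

```text
[ 0.48350675 -0.31640389  0.14380758]
held (array([ 0.483 , -0.3174]), np.float64(0.1683), array([-0.001,  0.019]), 1700, 36, np.float64(0.00149))
b (array([ 0.4832, -0.3186]), np.float64(0.075), array([-0.004, -0.003]), 491, 23, np.float64(0.00082))
```

View pics/s6.png

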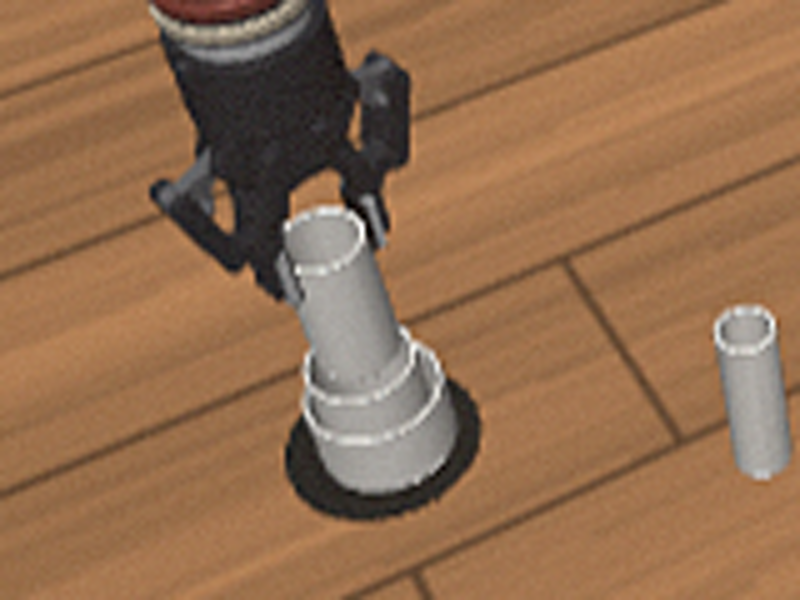

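Request:
{"method": "play_rows", "body": {
  "motion": [
    [1,[0,-0.001,-0.012],0],
    [1,[0,-0.001,-0.028],0],
    [1,[0,-0.001,-0.044],0],
    [1,[0,-0.001,-0.058],0],
    [1,[0,-0.001,-0.063],0]
  ]
}}

```text
time: 13.4
tool_pos: [0.4831, -0.3176, 0.08]
tool_rot: [0.564, 0.424, 0.568, -0.424]
contact_force: [-0.3, 0.9, -2.3]
gripper_width: 0.528
```

Request:
{"method": "play_rows", "body": {
  "motion": [
    [1,[0,0,-0.002],0],
    [1,[0,0,-0.004],0],
    [1,[0,0,-0.006],0],
    [1,[0,0,-0.006],0]
  ]
}}

```text
time: 13.8
tool_pos: [0.4848, -0.319, 0.0777]
tool_rot: [0.566, 0.424, 0.566, -0.424]
contact_force: [0.8, -0.1, -2.1]
gripper_width: 0.528
```

Request:
{"method": "play_rows", "body": {
  "motion": [
    [1,[0,0,-0.001],0],
    [1,[0,0,-0.002],0],
    [1,[0,0,-0.002],0]
  ]
}}

```text
time: 14.1
tool_pos: [0.4848, -0.319, 0.0757]
tool_rot: [0.566, 0.424, 0.566, -0.424]
contact_force: [-0.0, -0.0, 0.1]
gripper_width: 0.528
```

Request:
{"method": "play_rows", "body": {
  "motion": [
    [1,[0,0,-0.001],0],
    [1,[0,0,-0.002],0],
    [1,[0,0,-0.002],0]
  ]
}}

```text
time: 14.4
tool_pos: [0.4853, -0.319, 0.0756]
tool_rot: [0.566, 0.424, 0.566, -0.424]
contact_force: [-2.6, 3.0, 9.5]
gripper_width: 0.532
```

Floor contact. Releasing and retreating, then checking.

Request:
{"method": "play_rows", "body": {
  "motion": [
    [0.5,[0,0,0.001],0],
    [-0.2,[0,0,0.001],0],
    [-1,[0,0,0.001],0],
    [-1,[0,0,0.001],0],
    [-1,[0,0,0.001],0]
  ]
}}

```text
time: 14.9
tool_pos: [0.4845, -0.3188, 0.074]
tool_rot: [0.566, 0.424, 0.566, -0.424]
contact_force: [0.2, -1.0, -0.7]
gripper_width: 0.998
```

Request:
{"method": "play_rows", "body": {
  "motion": [
    [-1,[0,0,0.01],0],
    [-1,[0,0,0.04],0],
    [-1,[0,0,0.08],0],
    [-1,[0,0,0.12],0],
    [-1,[0,0,0.15],0]
  ]
}}

```text
time: 15.4
tool_pos: [0.4852, -0.3193, 0.2283]
tool_rot: [0.567, 0.424, 0.565, -0.424]
contact_force: [0.8, -0.5, 0.1]
gripper_width: 1.004
```

```bash
python3 - <<'E'
from h import *
s,T=tool();t=s['tool_pos'];print(t)
p,d,w,i=cloud('wrist');cv2.imwrite('pics/w7.png',p[:,:,::-1])
print('c',rim(p,w,.4835,-.318,.099,.0235,dz=.006,dr=.005))
print('b',rim(p,w,.4835,-.3185,.0745,.0305,dr=.004,dz=.004))
print('a',rim(p,w,.4832,-.317,.049,.0385,dr=.004,dz=.004))
E
```

```text
[ 0.48522534 -0.31933491  0.2283143 ]
c (array([ 0.484 , -0.3187]), np.float64(0.0998), array([0.004, 0.004]), 388, 36, np.float64(0.00081))
b (array([ 0.4831, -0.3185]), np.float64(0.0749), array([ 0.002, -0.001]), 313, 29, np.float64(0.00113))
a (array([ 0.4831, -0.3168]), np.float64(0.0499), array([-0.004,  0.002]), 359, 28, np.float64(0.00085))
```

View pics/w7.png

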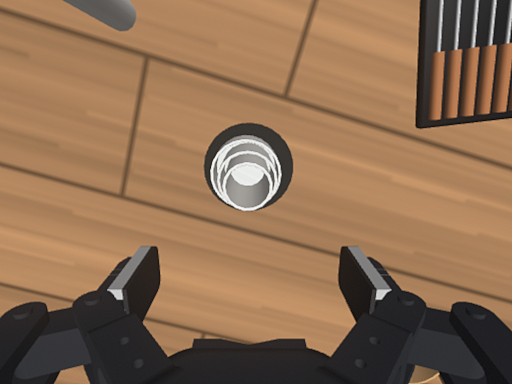

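Request:
{"method": "play_rows", "body": {
  "motion": [
    [-1,[0.02,0.03,0],0],
    [-1,[0.046,0.068,0],0],
    [-1,[0.072,0.107,0],0],
    [-1,[0.098,0.146,0],0],
    [-1,[0.12,0.178,0],0]
  ]
}}

```text
time: 15.95
tool_pos: [0.6056, -0.1387, 0.225]
tool_rot: [0.566, 0.424, 0.566, -0.424]
contact_force: [-0.9, 0.3, -0.8]
gripper_width: 1.007
```

Request:
{"method": "play_rows", "body": {
  "motion": [
    [-1,[0,0,0],0],
    [-1,[0,0,0],0]
  ]
}}

```text
time: 16.15
tool_pos: [0.6048, -0.1402, 0.2245]
tool_rot: [0.566, 0.423, 0.566, -0.424]
contact_force: [-0.0, -0.5, -0.0]
gripper_width: 1.001
```

```bash
python3 - <<'E'
from h import *
s,T=tool();t=s['tool_pos'];print(t)
p,d,w,i=cloud('wrist');cv2.imwrite('pics/w8.png',p[:,:,::-1])
print('d',rim(p,w,.605,-.141,.108,.017,dr=.007))
E
```

```text
[ 0.60479905 -0.14024398  0.2245357 ]
d (array([ 0.6055, -0.1409]), np.float64(0.1088), array([ 0.006, -0.008]), 312, 36, np.float64(0.00083))
```

Request:
{"method": "play_rows", "body": {
  "motion": [
    [-1,[0.001,-0.001,-0.04],0],
    [-1,[0.001,-0.001,-0.08],0],
    [-1,[0.001,-0.001,-0.12],0],
    [-1,[0.001,-0.001,-0.135],0],
    [-1,[0.001,-0.001,-0.139],0]
  ]
}}

```text
time: 16.7
tool_pos: [0.6037, -0.1424, 0.083]
tool_rot: [0.564, 0.424, 0.567, -0.425]
contact_force: [0.0, -0.9, 1.1]
gripper_width: 1.003
```

Request:
{"method": "play_rows", "body": {
  "motion": [
    [0,[0,0,0],0],
    [0.5,[0,0,0],0],
    [1,[0,0,0],0],
    [1,[0,0,0],0],
    [1,[0,0,0],0]
  ]
}}

```text
time: 17.2
tool_pos: [0.6071, -0.1421, 0.0879]
tool_rot: [0.567, 0.424, 0.565, -0.423]
contact_force: [-0.9, 0.3, 6.3]
gripper_width: 0.382
```

Request:
{"method": "play_rows", "body": {
  "motion": [
    [1,[0,0,0],0],
    [1,[0,0,0],0],
    [1,[0,0,0],0],
    [1,[0,0,0],0]
  ]
}}

```text
time: 17.6
tool_pos: [0.6072, -0.1421, 0.0879]
tool_rot: [0.567, 0.424, 0.565, -0.423]
contact_force: [-0.4, 0.2, 5.7]
gripper_width: 0.378
```

Request:
{"method": "play_rows", "body": {
  "motion": [
    [1,[0,0,0.01],0],
    [1,[0,0,0.03],0],
    [1,[0,0,0.06],0],
    [1,[0,0,0.1],0],
    [1,[0,0,0.13],0]
  ]
}}

```text
time: 18.1
tool_pos: [0.6059, -0.1419, 0.2182]
tool_rot: [0.567, 0.424, 0.565, -0.424]
contact_force: [-0.0, -0.2, 0.5]
gripper_width: 0.382
```

Request:
{"method": "play_rows", "body": {
  "motion": [
    [1,[-0.02,-0.03,0],0],
    [1,[-0.045,-0.066,0],0],
    [1,[-0.07,-0.104,0],0],
    [1,[-0.097,-0.142,0],0],
    [1,[-0.121,-0.178,0],0]
  ]
}}

```text
time: 18.6
tool_pos: [0.4832, -0.321, 0.2158]
tool_rot: [0.566, 0.424, 0.566, -0.424]
contact_force: [-0.2, 0.0, -1.1]
gripper_width: 0.379
```

Request:
{"method": "play_rows", "body": {
  "motion": [
    [1,[0,0,0],0],
    [1,[0,0,0],0]
  ]
}}

```text
time: 18.8
tool_pos: [0.4841, -0.3203, 0.2156]
tool_rot: [0.565, 0.425, 0.565, -0.424]
contact_force: [0.4, -0.3, -0.4]
gripper_width: 0.378
```

```bash
python3 - <<'E'
from h import *
s,T=tool();t=s['tool_pos'];print(t)
p,d,w,i=cloud('wrist');cv2.imwrite('pics/w9.png',p[:,:,::-1])
for zo in (.018,.022): print('held',rim(p,w,t[0],t[1],t[2]+zo,.017,dz=.007,dr=.006))
print('c',rim(p,w,.484,-.3187,.0995,.0235,dr=.004,dz=.004))
print('b',rim(p,w,.4833,-.3185,.0745,.0305,dr=.004,dz=.004))
p,d,w,i=cloud('scene')
cv2.imwrite('pics/s9.png',cv2.resize(p[130:270,50:210],None,fx=4,fy=4,interpolation=2)[:,:,::-1])
E
```

```text
[ 0.48406339 -0.32034158  0.21560828]
held (array([ 0.4834, -0.3213]), np.float64(0.2367), array([0.005, 0.02 ]), 1154, 36, np.float64(0.00154))
held (array([ 0.4834, -0.3214]), np.float64(0.2369), array([0.018, 0.029]), 1118, 36, np.float64(0.00166))
c (array([ 0.4836, -0.3189]), np.float64(0.0998), array([0.004, 0.006]), 282, 25, np.float64(0.00082))
b (array([ 0.4831, -0.3185]), np.float64(0.0749), array([0.006, 0.003]), 337, 27, np.float64(0.00127))
```

View pics/w9.png

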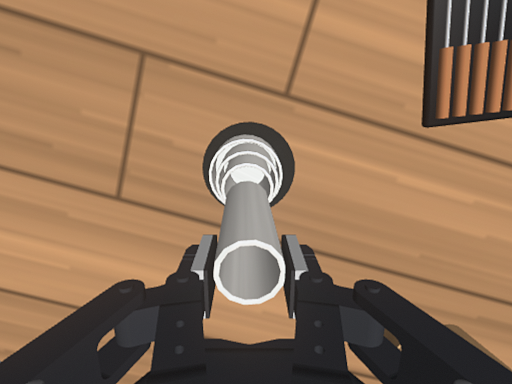

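View pics/s9.png

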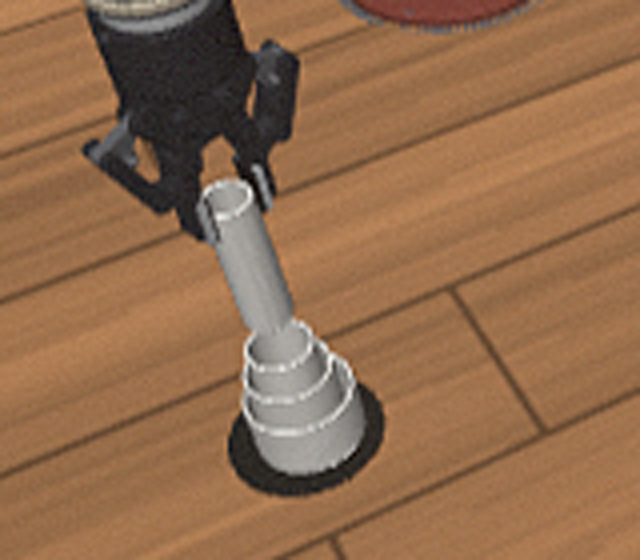

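Request:
{"method": "play_rows", "body": {
  "motion": [
    [1,[0,0.001,-0.01],0],
    [1,[0,0.001,-0.015],0],
    [1,[0,0.001,-0.015],0],
    [1,[0,0.001,-0.015],0]
  ]
}}

```text
time: 19.3
tool_pos: [0.4847, -0.3182, 0.1997]
tool_rot: [0.566, 0.424, 0.566, -0.424]
contact_force: [-0.1, -0.9, -0.6]
gripper_width: 0.379
```

```bash
python3 - <<'E'
from h import *
s,T=tool();t=s['tool_pos'];print(t)
p,d,w,i=cloud('wrist')
zt=t[2]+.0213
print('held',rim(p,w,t[0]-.0007,t[1]-.001,zt,.017,dz=.006,dr=.004))
print('c',rim(p,w,.484,-.3187,.0995,.0235,dr=.004,dz=.004))
hsv=cv2.cvtColor(p,cv2.COLOR_RGB2HSV)
for n in ('wrist','scene'):
    if n=='scene':
        p,d,w,i=cloud('scene');hsv=cv2.cvtColor(p,cv2.COLOR_RGB2HSV)
    m=(hsv[...,1]<50)&(hsv[...,2]>90)&(np.hypot(w[...,0]-t[0],w[...,1]-t[1])<.028)&(w[...,2]>zt-.100)&(w[...,2]<zt-.03)
    q=w[m]
    # cylinder: axis through (cx+sx*h, cy+sy*h), outside surface
    def f(a):
        h=q[:,2]-zt
        return np.hypot(q[:,0]-a[0]-a[2]*h,q[:,1]-a[1]-a[3]*h)-.017
    r=least_squares(f,[t[0],t[1],0,0],loss='soft_l1',f_scale=.001)
    print(n,len(q),'top',r.x[:2].round(4),'slope',r.x[2:].round(3),'bottom',(r.x[:2]-.108*r.x[2:]).round(4),np.median(abs(r.fun)))
print('c scene',rim(p,w,.486,-.320,.0985,.0235,dr=.005,dz=.005))
E
```

```text
[ 0.48469474 -0.31816368  0.19966866]
held (array([ 0.484 , -0.3192]), np.float64(0.2207), array([-0.002,  0.014]), 1140, 36, np.float64(0.00087))
c (array([ 0.4836, -0.3188]), np.float64(0.0998), array([-0.   , -0.002]), 317, 24, np.float64(0.00084))
wrist 2166 top [ 0.4863 -0.3184] slope [ 0.046 -0.009] bottom [ 0.4814 -0.3174] 0.0012148342722955122
scene 248 top [ 0.4851 -0.3202] slope [ 0.018 -0.016] bottom [ 0.4832 -0.3185] 0.0007978859668140922
c scene (array([ 0.4856, -0.3205]), np.float64(0.0969), array([ 0.013, -0.01 ]), 33, 26, np.float64(0.00114))
```

Request:
{"method": "play_rows", "body": {
  "motion": [
    [1,[0.002,-0.0015,-0.005],0],
    [1,[0.002,-0.0015,-0.013],0],
    [1,[0.002,-0.0015,-0.02],0],
    [1,[0.002,-0.0015,-0.027],0],
    [1,[0.002,-0.0015,-0.03],0]
  ]
}}

```text
time: 19.9
tool_pos: [0.486, -0.3199, 0.1687]
tool_rot: [0.565, 0.424, 0.567, -0.424]
contact_force: [-0.3, 0.4, -0.7]
gripper_width: 0.381
```

```bash
python3 - <<'E'
from h import *
s,T=tool();t=s['tool_pos'];print(t,s['contact_force'])
p,d=cams.grab_frame('scene')
cv2.imwrite('pics/s10.png',cv2.resize(p[150:260,70:180],None,fx=5,fy=5,interpolation=2)[:,:,::-1])
E
```

```text
[ 0.48602092 -0.3198857   0.16869031] [-0.31245747  0.39807235 -0.66494429]
```

View pics/s10.png

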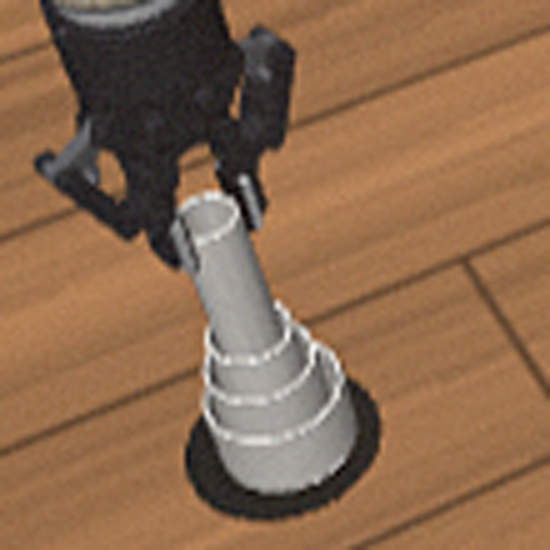

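Request:
{"method": "play_rows", "body": {
  "motion": [
    [1,[0,0,-0.008],0],
    [1,[0,0,-0.016],0],
    [1,[-0.0005,0.0005,-0.024],0],
    [1,[-0.0005,0.0005,-0.03],0],
    [1,[-0.0005,0.0005,-0.035],0]
  ]
}}

```text
time: 20.45
tool_pos: [0.4859, -0.3196, 0.1344]
tool_rot: [0.566, 0.424, 0.566, -0.424]
contact_force: [-0.0, -0.1, -1.4]
gripper_width: 0.381
```

Request:
{"method": "play_rows", "body": {
  "motion": [
    [1,[0,0,-0.006],0],
    [1,[-0.0005,0.0005,-0.013],0],
    [1,[-0.0005,0.0005,-0.019],0],
    [1,[-0.0005,0.0005,-0.024],0],
    [1,[-0.0005,0.0005,-0.027],0]
  ]
}}

```text
time: 20.95
tool_pos: [0.4854, -0.3191, 0.1076]
tool_rot: [0.566, 0.424, 0.566, -0.424]
contact_force: [0.4, -0.5, -0.8]
gripper_width: 0.381
```

Target TCP is about 0.103. Finishing with small steps.

Request:
{"method": "play_rows", "body": {
  "motion": [
    [1,[0,0,-0.001],0],
    [1,[0,0,-0.002],0],
    [1,[0,0,-0.003],0],
    [1,[0,0,-0.003],0]
  ]
}}

```text
time: 21.35
tool_pos: [0.4856, -0.3193, 0.1054]
tool_rot: [0.566, 0.424, 0.566, -0.424]
contact_force: [-0.4, 0.1, -1.4]
gripper_width: 0.377
```

Request:
{"method": "play_rows", "body": {
  "motion": [
    [1,[0,0,-0.001],0],
    [1,[0,0,-0.002],0],
    [1,[0,0,-0.002],0]
  ]
}}

```text
time: 21.65
tool_pos: [0.4859, -0.3195, 0.104]
tool_rot: [0.566, 0.424, 0.566, -0.424]
contact_force: [-1.0, 0.7, 2.4]
gripper_width: 0.378
```

Request:
{"method": "play_rows", "body": {
  "motion": [
    [1,[0,0,-0.001],0],
    [1,[0,0,-0.001],0]
  ]
}}

```text
time: 21.85
tool_pos: [0.4863, -0.3195, 0.104]
tool_rot: [0.566, 0.424, 0.565, -0.424]
contact_force: [-0.7, 1.9, 7.3]
gripper_width: 0.376
```

Request:
{"method": "play_rows", "body": {
  "motion": [
    [0.5,[0,0,0.001],0],
    [-0.1,[0,0,0.001],0],
    [-1,[0,0,0.001],0],
    [-1,[0,0,0.001],0],
    [-1,[0,0,0.001],0]
  ]
}}

```text
time: 22.35
tool_pos: [0.4854, -0.3192, 0.103]
tool_rot: [0.566, 0.424, 0.566, -0.424]
contact_force: [-0.5, 0.1, -0.5]
gripper_width: 0.998
```

Request:
{"method": "play_rows", "body": {
  "motion": [
    [-1,[0,0,0.01],0],
    [-1,[0,0,0.04],0],
    [-1,[0,0,0.08],0],
    [-1,[0,0,0.12],0],
    [-1,[0,0,0.14],0]
  ]
}}

```text
time: 22.85
tool_pos: [0.4869, -0.3204, 0.2491]
tool_rot: [0.568, 0.424, 0.563, -0.424]
contact_force: [0.7, -0.2, 0.9]
gripper_width: 1.002
```

```bash
python3 - <<'E'
from h import *
s,T=tool();t=s['tool_pos'];print(t)
p,d,w,i=cloud('wrist');cv2.imwrite('pics/w11.png',p[:,:,::-1])
print('d',rim(p,w,.484,-.319,.124,.017,dz=.006,dr=.005))
print('c',rim(p,w,.484,-.3187,.0995,.0235,dz=.004,dr=.004))
print('b',rim(p,w,.4832,-.3185,.0745,.0305,dr=.004,dz=.004))
print('a',rim(p,w,.4832,-.317,.049,.0385,dr=.004,dz=.004))
p,d,w,i=cloud('scene')
cv2.imwrite('pics/s11.png',p[:,:,::-1])
for n,x in dict(tin='closed_tin',scr='screwdriver',m='meter').items(): print(n,nets.landmark_of('scene',x)[:1])
E
```

```text
[ 0.48688844 -0.32038849  0.24906769]
d (array([ 0.4843, -0.3181]), np.float64(0.1249), array([-0.003, -0.006]), 284, 36, np.float64(0.00083))
c (array([ 0.4833, -0.3188]), np.float64(0.0999), array([0.013, 0.007]), 230, 29, np.float64(0.0014))
b (array([ 0.483 , -0.3185]), np.float64(0.0749), array([0.004, 0.003]), 309, 29, np.float64(0.00145))
a (array([ 0.4832, -0.3167]), np.float64(0.0499), array([-0.   ,  0.002]), 326, 30, np.float64(0.00084))
tin [{'at': [0.7365, 0.0253, 0.0029], 'score': 0.64}]
scr [{'at': [0.7102, 0.2707, 0.0029], 'score': 0.6}]
m [{'at': [0.34, 0.4371, 0.0006], 'score': 0.93}]
```

View pics/w11.png

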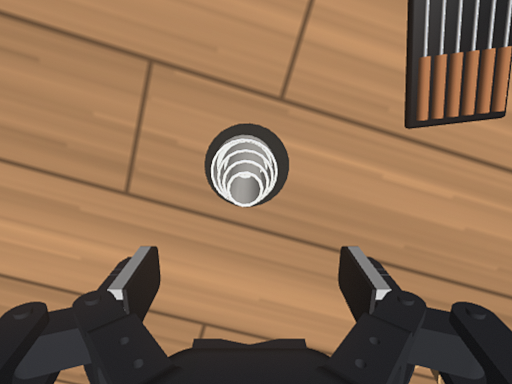

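View pics/s11.png

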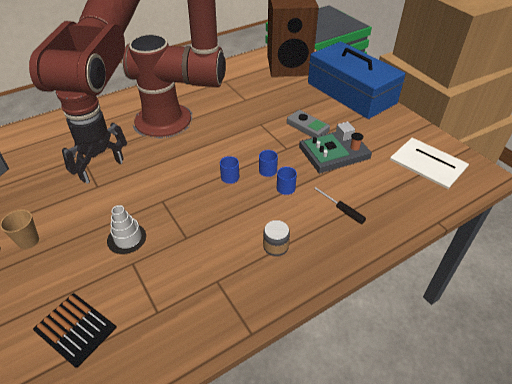

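Wrist and scene pictures show all four pots nested at scene pixel (125,230). The rims stand 25 mm apart and are concentric within 2 mm, and the gripper is clear. Handing in.

```bash
python3 -c "
from plant import workorder; print(workorder.job_done())"
```

```text
the job is handed in; nothing more can be done
None
```

The four aluminium pots are nested on the rubber mat: b in a, then c in b, then d in c. I lowered each pot until the wrist felt light floor contact, then released it. The job was handed in at about 23 s of the 72 s allowed.

- **Seating:** the last wrist-camera check put the rims at 50, 75, 100 and 125 mm. Those even 25 mm steps mean every pot is fully seated.
- **Alignment:** the axes were within 2 mm of each other. The fitted rim tilts were at most 0.015 rad.
- **Other things on the bench:** the tin, screwdriver and meter were found within about 4 mm of where they started, which is the networks' own error. The blue pots were not touched.
- **What disagreed:** the top and scene cameras differed by about 5 mm in absolute position, and the wrist camera read between them. While held, pot d leaned slightly: the wrist and scene wall fits gave 0.05 and 0.02 rad. I corrected its position for that lean before inserting it, and it stood upright after release.

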